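# Set the microscope light to its third click

## Task

Set the light source of the measuring microscope to its third brightness step by feel: with a fingertip push the red lever back to its closed stop (the end of the slot nearer you), then push it the other way, counting the clicks from the stop, and leave it seated in the third click. Do not let it run on into the fourth click, which would dazzle whoever is at the eyepieces. Only push the lever, do not pinch it, and leave everything else lying as it is.

Things in the scene. Friction and masses are not known exactly. Their poses are not given: they have to be found in the camera images.
- lamp: the microscope's fibre-optic light source: a white metal box fixed to the table, 190 (its x) x 260 (its y) x 115 mm high; origin at the centre of its underside, flat cover at z = 115 mm. +x is the way the lever opens, roughly away from the robot. From the port in its +y end a 15 mm thick metal gooseneck runs out along +y, at most 118 mm high, to y = 330 mm.
- lever_mid (a point): centre of the lever's red fingerpiece, 15 mm above the cover. Fingerpiece: 10 mm thick along the slot (lamp x), 24 mm wide across it (outer 3 mm each side only 7 mm thick), 24 mm high, its foot 3 mm above the cover. At the closed stop it lies at lamp x = -37.5, y = +75 mm; it slides towards lamp +x to open. The cover around it is flat and clear, over 40 mm at both ends.
- slot_mid (a point): middle of the lever's slot, on the cover (lamp x = 0, y = +75, z = 115 mm). The slot runs along lamp x amid a flat black index plate, 128 x 56 mm, with six white ticks 15 mm apart, one per lever position, and dots that grow towards the open end. Axes as the lamp's.
- lever (a joint): lever travel in m: 0 closed stop (end nearer the robot), 0.075 fully open. A spring ball makes clicks at 0.015 (first), 0.030, 0.045 (third), 0.060, 0.075. Leaving a click takes about 6 N; the push fades half-way to the next, where the lever jumps ahead by itself into that click and stays. At the closed stop the push just keeps rising. It starts in the first or second click, rarely balanced between them.
- glass_plate: round dark steel inspection plate with a glass insert, 90 diameter x 10 mm, on the table under the gooseneck's nozzle; origin at the centre of its underside. Leave alone.
- moulding: small white moulded connector, 30 x 18 x 18 mm, lying on the inspection plate; origin at the centre of its underside. Leave alone.
- filter_ring: black filter ring with blue glass, 42 diameter x 9 mm, lying on the rear part of the light source's cover; origin at the centre of its underside. Leave alone.
- objective: aluminium objective lens with a yellow band, 30 diameter x 42 mm tall, standing on the rear part of the light source's cover; origin at the centre of its underside. Leave alone.
- tweezers: steel tweezers with a blue end, 125 x 20 x 8 mm, lying on the table on the robot's side of the light source; origin on the table near the middle of their length. Leave alone.
- blower: black rubber dust blower standing nozzle up on the table, 58 diameter x 105 mm tall; origin at the centre of its underside. Leave alone.
- lens_cap: black lens cap, 52 diameter x 12 mm, lying on the table on the robot's side of the light source; origin at the centre of its underside. Leave alone.
- gauge_case: closed wooden gauge-block case, 85 x 130 x 39 mm, on the table to the left; origin at the centre of its underside. Leave alone.

How it is judged:
On the way:
1. the lever is pushed fully back to its closed stop (within 3 mm) (value of joint lever below 0.003 m), for 0.2 s.
At the end, for the whole second after the job is handed in: the lever has been at its closed stop and now rests seated in the third click (0.045 m open, within 3 mm), and every other loose thing lies within 12 mm of where it was (value of joint lever between 0.042 and 0.048 m and velocity of joint lever between -0.005 and 0.005 m/s and distance of each of glass_plate, moulding, filter_ring, objective, tweezers, blower, lens_cap, gauge_case from where it was at the start of the episode below 0.012 m); the robot touches nothing.
It fails at once if the lever runs on past the third click towards the fourth (more than 54 mm open) (value of joint lever above 0.054 m).
It fails at once if the lever's fingerpiece is pinched: pressed on two opposite faces at once (contact force between each of lever_c0, lever_c1 and the fingers above 1 N or contact force between each of lever_c2, lever_c3 and the fingers above 1 N).
It fails at once if a bystander is lifted, carried or pushed more than 12 mm (distance of any of glass_plate, moulding, filter_ring, objective, tweezers, blower, lens_cap, gauge_case from where it was at the start of the episode above 0.012 m).
It also fails if it takes over 54 s, if anything falls off the work surface, if the arm or the gripper's body presses on something with over 40 N, if the wrist force passes 120 N, or if a joint passes its speed limit or range.

## Robot

A 7-joint arm with a two-finger parallel gripper is mounted at the origin on the work surface. World frame = base frame: x ahead of the robot, y to its left, z up, the work surface at z = 0. Lengths are in m, angles in rad, forces in N, time in s.
With the tool pointing down it reaches from about 0.4 to 0.9 m from the base axis. Payload 5.6 kg.
Tool frame: the origin (TCP) lies at the very end of the fingers, on their centre line; the grasp point (between the pads) lies env.grip_depth behind it (env.grip_depth is the distance from the TCP to the grasp point, in m); z points along the fingers, y is the line along which they close (so a half turn about z gives the same grasp; the last joint's range is limited). The gripper opens to 92 mm and grips with 3 to 60 N. Pads are 20 mm wide; open, the fingers measure 128 mm over their backs; the gripper's body (75 mm by 189 mm) begins 69 mm behind the grasp point.
Start: joints at [1.064, 0.468, -0.012, 1.603, 0.006, 1.071, -0.056], TCP at [0.291, -0.581, 0.215] pointing down, gripper open.
Joint ranges: [-2.53, 2.53], [-0.31, 2.02], [-1.57, 1.55], [0.28, 2.44], [-1.29, 4.43], [0.15, 1.84], [-2.92, 2.92]. Speed limits (rad/s): [2.57, 2.57, 3.14, 3.14, 3.14, 3.14, 3.14].

## Interface

Orientations are given as a 3x3 rotation matrix whose columns are the frame's x, y, z axes.
In Python, from plant import env, get_image, models gives the robot as it stands.
- The arm moves only by the tool move_arm, never from a script. Its argument "deltas" is one flat list of numbers, 6 for each row, row after row: the shift along the tool's x, y, z in mm, then the turn, a rotation vector about the tool's x, y, z in degrees. In form: [dx, dy, dz, wx, wy, wz, dx, dy, dz, wx, wy, wz, ...]. A call has 1 to 20 rows; each row is the pose to reach, as a shift and turn from the pose commanded when the call began, along the tool's axes at that moment; what a row does not reach only later rows make up. A row lasts 1/10 s, in which the tool goes at most 50 mm and 8.59 degrees, less where a joint would pass 70% of its speed; a pose out of reach is approached as far as the arm can. A call with a gripper value outside its range is refused whole. "claw" is the finger opening in mm, from 0 to 91.9, set as the call begins (left out, the last holds). The fingers move at their own pace and stop on an object; "squeeze" is the grip in N (left out, the last holds). Time passes only in rows, so rows that repeat a pose let the fingers close. It gives the time, the measured TCP pose, the force, the opening and the grip force at its end, in the units of the state.
- env.get_obs(): the state, without advancing time (a new reading comes with each control period).
- get_image(name): name is "side" or "top"; returns a dict with "pixels" (384x512x3 uint8, red, green, blue), "fov_y" (degrees; the focal length in pixels is half the picture's height over the tangent of half this angle, whatever the lens; pixels are square), "cx", "cy" (the principal point, pixels), "extrinsics" (4x4, takes a point from world to camera coordinates). Camera axes: x right, y down, z forward; pixel columns grow to the right and rows downward; lengths in m; the calibration is good to about 2 mm. A picture is of the moment at which its call begins. There is no depth.
- env.sign_off(): hands the job in; it is judged then, once.
Trained networks look in a picture, given as the dict that the camera call returned (one of the last four; its "shot" number tells which), for a name from the list of things; names that differ only in an ending like _2 or _b are one class to them, and where a whole thing is asked for, a point or a joint stands for the part that bears it (a point fixed in the world has none). Each returns a list of dicts, best first, with "confidence" (0 to 1); they miss things now and then, are a little off and sometimes report something else, mostly with a low value. They report only what shows in the picture. A call takes as long as a camera call.
- models.find_in(label, picture): "centre" ([row, column] in pixels, amid what is visible of it).
- models.cut_out(label, picture): "pixels" (384x512 bool, what is visible of it) and "centre" ([row, column] in pixels, amid what is visible of it).
- models.tip_of(label, picture): "centre" ([row, column] in pixels: a listed point, or the origin of a listed thing).
The state is a dict: "t": time; "q": joint angles; "joint_velocities": joint speeds; "tau": joint torques, N m; "tool_pos": TCP position; "tool_rot": TCP orientation; "force": force on the tool from outside, world axes, zero at the start; "torque": the same for the moment, N m; "width": finger opening in m; "gripper_force": force on a finger pad.
Only numpy, scipy, OpenCV 4.12 (cv2) and the standard library are available. Lean on these libraries where they do the work, as an engineer would, in place of code of your own. Each camera call takes 0.05 s, during which the arm holds its last target. There are 200 camera calls.

## Working session

There is one attempt and no reset: what is moved stays moved. The work goes in short steps, Python scripts to look and compute and a tool call to move; the robot and the scene stay as the last step left them, time stands still between calls to the robot, and variables do not carry over. Pictures are saved under pics/ and viewed, at most 10 in all, crops included, and the job is handed in when it is done.

Besides the shell and the picture viewer there is one more tool, called after "Request:" as name(argument=value, ...), one argument or row to a line, values as JSON. move_arm: Moves the arm, as the interface text tells. Its arguments: {"type":"object","properties":{"deltas":{"type":"array"},"claw":{"type":"number"},"squeeze":{"type":"number"}},"required":["deltas"]}

```bash
mkdir -p pics; cat > h.py <<'E'
import numpy as np, cv2
from plant import env, get_image, models
def ray(p,rc):
    E=np.array(p["extrinsics"]);f=192/np.tan(np.radians(p["fov_y"]/2))
    d=np.array([(rc[1]-p["cx"])/f,(rc[0]-p["cy"])/f,1]);R=E[:3,:3]
    return -R.T@E[:3,3],R.T@d
def at_z(p,rc,z):
    o,d=ray(p,rc);return o+d*(z-o[2])/d[2]
def proj(p,X):
    E=np.array(p["extrinsics"]);f=192/np.tan(np.radians(p["fov_y"]/2))
    c=E[:3,:3]@np.array(X)+E[:3,3];return np.array([p["cy"]+f*c[1]/c[2],p["cx"]+f*c[0]/c[2]])
def tri(a,ra,b,rb):
    o1,d1=ray(a,ra);o2,d2=ray(b,rb)
    s=np.linalg.lstsq(np.c_[d1,-d2],o2-o1,rcond=None)[0]
    P,Q=o1+s[0]*d1,o2+s[1]*d2;return (P+Q)/2,np.linalg.norm(P-Q)
def save(p,n,crop=None,k=1):
    im=p["pixels"][:,:,::-1]
    if crop: im=im[crop[0]:crop[1],crop[2]:crop[3]]
    cv2.imwrite("pics/"+n,cv2.resize(im,None,fx=k,fy=k,interpolation=cv2.INTER_CUBIC))
E
python3 - <<'E'
from h import *
s=get_image("side");t=get_image("top")
save(s,"s0.png");save(t,"t0.png")
for n,z in [("lever_mid",.130),("slot_mid",.115),("lamp",0),("filter_ring",.115),("objective",.115),("blower",0),("tweezers",0),("gauge_case",0),("lens_cap",0)]:
    a=models.tip_of(n,s);b=models.tip_of(n,t)
    for q,p in((a,s),(b,t)):
        if q: print(n,"side" if p is s else "top",q[0]["centre"],round(q[0]["confidence"],2),at_z(p,q[0]["centre"],z).round(4))
    if a and b: print(" tri",tri(s,a[0]["centre"],t,b[0]["centre"]))
o=env.get_obs();print(o["t"],o["tool_pos"],o["tool_rot"],o["force"],env.grip_depth)
E
```

```text
lever_mid top [178.9, 287.0] 0.49 [ 0.5998 -0.0738  0.13  ]
slot_mid side [171.0, 248.7] 0.58 [ 0.6165 -0.0656  0.115 ]
slot_mid top [177.8, 288.3] 0.82 [ 0.6058 -0.0791  0.115 ]
 tri (array([ 0.61391493, -0.07628559,  0.10784728]), np.float64(0.01544549242981973))
lamp side [180.8, 255.5] 0.81 [ 0.6293 -0.1494  0.    ]
lamp top [177.5, 304.8] 0.9 [ 0.6259 -0.1465  0.    ]
 tri (array([ 0.62619237, -0.14566129,  0.00361486]), np.float64(0.0018579210532891435))
filter_ring side [155.5, 267.7] 0.49 [ 0.6027 -0.2101  0.115 ]
filter_ring top [179.5, 328.7] 0.6 [ 0.6033 -0.2098  0.115 ]
 tri (array([ 0.60297935, -0.20988235,  0.1150833 ]), np.float64(0.0006826702633253037))
objective side [151.9, 247.7] 0.4 [ 0.6946 -0.188   0.115 ]
objective top [146.3, 317.1] 0.62 [ 0.712  -0.1716  0.115 ]
 tri (array([ 0.69939185, -0.17458049,  0.12377764]), np.float64(0.022346749590979254))
blower side [145.8, 294.6] 0.62 [ 0.6035 -0.5039  0.    ]
blower top [182.3, 398.8] 0.82 [ 0.6165 -0.4807  0.    ]
 tri (array([ 0.60473923, -0.47998927,  0.01371278]), np.float64(0.021492003127382003))
tweezers side [176.3, 289.7] 0.41 [ 0.5096 -0.2613  0.    ]
tweezers top [208.4, 342.1] 0.45 [ 0.5189 -0.2789  0.    ]
 tri (array([ 0.51986497, -0.28331517, -0.0185153 ]), np.float64(0.0009046950526459403))
gauge_case top [233.5, 105.1] 0.83 [0.4121 0.5485 0.    ]
lens_cap top [227.9, 279.8] 0.58 [ 0.4455 -0.0606  0.    ]
1.0 [ 0.29074069 -0.58137917  0.21463192] [[ 8.94403506e-01  4.47260963e-01  5.57923044e-06]
 [ 4.47260960e-01 -8.94403499e-01 -1.22843288e-04]
 [-4.99529240e-05  1.12366839e-04 -9.99999992e-01]] [ 0.4079356  -0.19289327  0.09129075] 0.0187
```

```bash
python3 - <<'E'
from h import *
import cv2
a=cv2.imread("pics/s0.png")[110:250,160:340];b=cv2.imread("pics/t0.png")[120:240,230:380]
r=lambda i:cv2.resize(i,(790,int(790*i.shape[0]/i.shape[1])),interpolation=cv2.INTER_CUBIC)
cv2.imwrite("pics/sc.png",r(a)[:600]);cv2.imwrite("pics/tc.png",r(b)[:600])
E
```

```text
(no output)
```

View pics/t0.png

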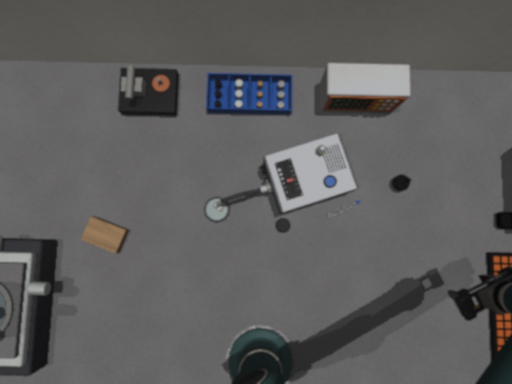

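View pics/sc.png

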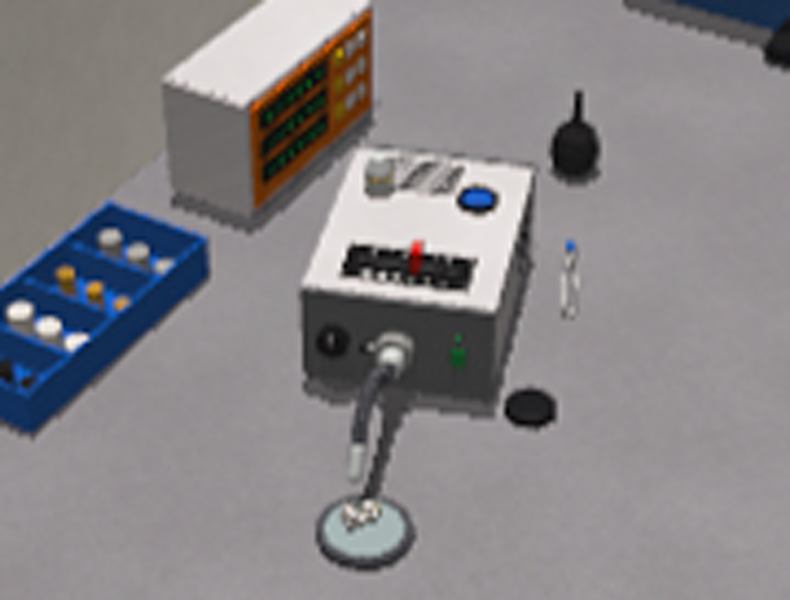

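View pics/tc.png

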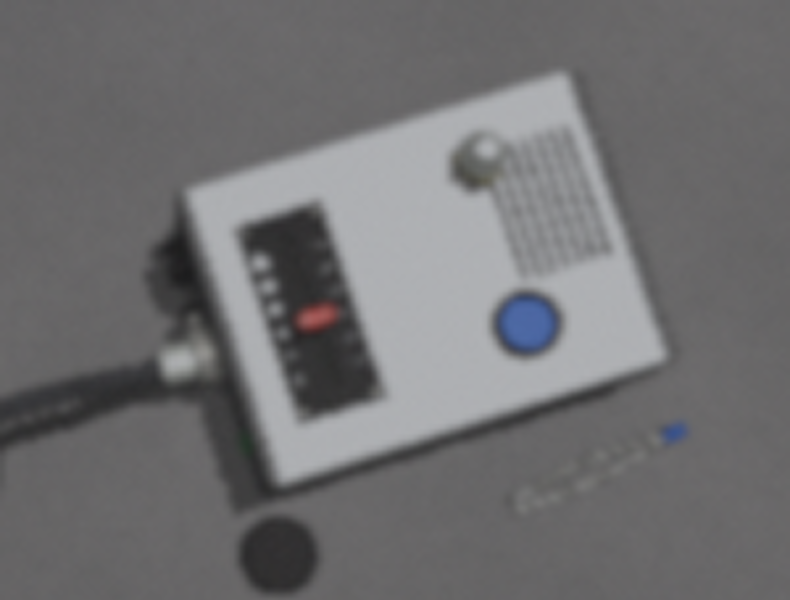

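The top view shows the lamp turned roughly 17°. The red lever is at about crop pixel (318,317), in the second click. The plate corners are at about (238,228), (320,205), (384,397) and (300,422). The objective and filter ring sit on the far right of the cover. The side view agrees, with the lever amid the plate.

```bash
python3 - <<'E'
from h import *
from scipy.optimize import least_squares
t=get_image("top");s=get_image("side")
k=790/150
L=[(187,190),(568,70),(668,355),(278,487)]; lm=[(95,130),(95,-130),(-95,-130),(-95,130)]
P=[(238,228),(320,205),(384,397),(300,422)]; pm=[(64,103),(64,47),(-64,47),(-64,103)]
ks=790/180
S=[(536,165),(497,312),(303,288)]; sm=[(-95,-130),(-95,130),(95,130)]
f=lambda p,c,k,r0,c0:np.array([at_z(p,(r0+y/k-.5,c0+x/k-.5),.115)[:2] for x,y in c])
T=np.r_[f(t,L,k,120,230),f(t,P,k,120,230)];TM=np.r_[lm,pm]/1e3
SS=f(s,S,ks,110,160);SM=np.array(sm)/1e3
def fit(W,M):
    g=lambda v:(np.c_[np.cos(v[2])*M[:,0]-np.sin(v[2])*M[:,1]+v[0],np.sin(v[2])*M[:,0]+np.cos(v[2])*M[:,1]+v[1]]-W).ravel()
    r=least_squares(g,[.62,-.15,.3]);return r.x,np.abs(r.fun).max()
for n,W,M in(("top",T,TM),("side",SS,SM),("both",np.r_[T,SS],np.r_[TM,SM])):
    v,e=fit(W,M);c,q=np.cos(v[2]),np.sin(v[2]);R=np.array([[c,-q],[q,c]])
    print(n,v[:2].round(4),np.degrees(v[2]).round(2),"res",e.round(4),"slot",(v[:2]+R@[0,.075]).round(4))
# red blob
for n,p in(("top",t),("side",s)):
    im=p["pixels"].astype(int);m=(im[...,0]>1.6*im[...,1])&(im[...,0]>1.6*im[...,2])&(im[...,0]>90)
    w=models.find_in("lever_mid",p);print(n,w[0] if w else None)
    C=proj(p,np.r_[v[:2]+R@[0,.075],.13]).astype(int)
    mm=np.zeros_like(m);mm[C[0]-15:C[0]+15,C[1]-15:C[1]+15]=m[C[0]-15:C[0]+15,C[1]-15:C[1]+15]
    rc=np.argwhere(mm).mean(0);X=at_z(p,rc,.132 if n=="side" else .140)
    print(n,rc,mm.sum(),X.round(4),"lamp frame",(R.T@(X[:2]-v[:2])).round(4))
E
```

```text
top [ 0.6275 -0.1502] 19.15 res 0.0059 slot [ 0.6029 -0.0794]
side [ 0.6278 -0.1503] 19.17 res 0.0013 slot [ 0.6032 -0.0795]
both [ 0.6276 -0.1503] 19.16 res 0.0059 slot [ 0.603  -0.0794]
top None
top [179.67857143 289.89285714] 28 [ 0.5961 -0.0823  0.14  ] lamp frame [-0.0075  0.0746]
side None
side [167.69230769 254.30769231] 13 [ 0.5965 -0.0788  0.132 ] lamp frame [-0.006   0.0778]
```

Both views agree: the slot is at (0.603, -0.079), the yaw is 19.2° and the lever is in the second click. I'm moving above the open side of the lever with the fingers closed.

Request:
move_arm(
  deltas=[16, -9, 0, 0, 0, 0, 42, -25, 0, 0, 0, 1, 78, -46, 0, 0, 0, 1, 114, -68, 0, 0, 0, 2, 156, -92, 0, 0, 0, 3, 198, -117, 0, 0, 0, 4, 239, -141, 0, 0, 0, 4, 281, -166, 5, 0, 0, 5, 322, -190, 10, 0, 0, 5, 364, -215, 15, 0, 0, 6, 406, -239, 20, 0, 0, 6, 442, -261, 25, 0, 0, 7, 478, -282, 30, 0, 0, 7.4, 504, -298, 35, 0, 0, 7.4, 520, -307, 40, 0, 0, 7.4, 520, -307, 40, 0, 0, 7.4, 520, -307, 40, 0, 0, 7.4, 520, -307, 40, 0, 0, 7.4],
  claw=0,
  squeeze=10,
)

```text
t: 3.0
tool_pos: [0.6178, -0.0765, 0.1748]
tool_rot: [[0.945, 0.326, -0.0], [0.326, -0.945, -0.001], [-0.001, 0.001, -1.0]]
force: [-0.3, 0.3, 0.8]
width: 0.0005
gripper_force: 0.0
```

```bash
python3 - <<'E'
from h import *
s=get_image("side");t=get_image("top")
save(s,"s1.png",(110,210,200,330),6)
o=env.get_obs();c,q=np.cos(np.radians(19.16)),np.sin(np.radians(19.16))
d=o["tool_pos"][:2]-np.array([.603,-.0794]);print("lamp x,y rel slot",c*d[0]+q*d[1],-q*d[0]+c*d[1],o["force"],o["t"])
E
```

```text
lamp x,y rel slot 0.015191734643685671 -0.0020265559184374097 [0.46968946 0.07656609 0.66292186] 3.1
```

View pics/s1.png

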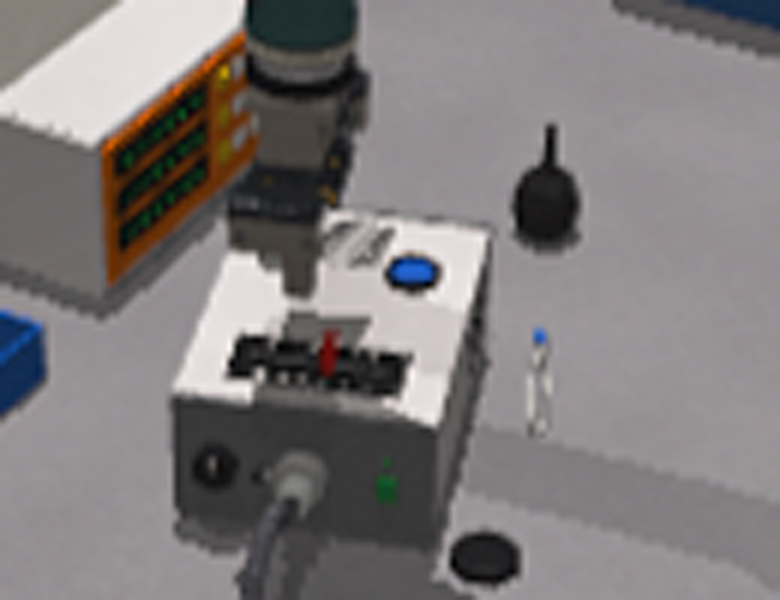

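The closed fingertips are at about (300,295), on the open side of the red lever at (330,355), with clear cover under them. I'm going down beside it.

Request:
move_arm(
  deltas=[0, -1, 10, 0, 0, 0, 0, -2, 24, 0, 0, 0, 0, -2, 36, 0, 0, 0, 0, -2, 44, 0, 0, 0, 0, -2, 49, 0, 0, 0, 0, -2, 49, 0, 0, 0, 0, -2, 49, 0, 0, 0],
)

```text
t: 3.8
tool_pos: [0.6181, -0.0722, 0.1256]
tool_rot: [[0.945, 0.328, 0.0], [0.328, -0.945, 0.0], [0.0, 0.0, -1.0]]
force: [-0.4, -0.5, 0.1]
width: 0.0004
gripper_force: 0.0
```

Request:
move_arm(
  deltas=[-3, 0, 0, 0, 0, 0, -6, 0, 0, 0, 0, 0, -9, 0, 0, 0, 0, 0, -12, 0, 0, 0, 0, 0, -15, 0, 0, 0, 0, 0, -18, 0, 0, 0, 0, 0, -21, 0, 0, 0, 0, 0, -24, 0, 0, 0, 0, 0, -27, 0, 0, 0, 0, 0, -30, 0, 0, 0, 0, 0, -33, 0, 0, 0, 0, 0, -36, 0, 0, 0, 0, 0, -36, 0, 0, 0, 0, 0, -36, 0, 0, 0, 0, 0],
)

```text
t: 5.2
tool_pos: [0.5835, -0.0844, 0.1256]
tool_rot: [[0.945, 0.328, -0.001], [0.328, -0.945, -0.0], [-0.001, -0.0, -1.0]]
force: [0.4, 0.7, 0.0]
width: 0.0005
gripper_force: 0.0
```

Request:
move_arm(
  deltas=[-1, 0, 0, 0, 0, 0, -2, 0, 0, 0, 0, 0, -2, 0, 0, 0, 0, 0, -2, 0, 0, 0, 0, 0],
)

```text
t: 5.6
tool_pos: [0.5819, -0.0848, 0.1255]
tool_rot: [[0.945, 0.328, -0.0], [0.328, -0.945, -0.0], [-0.0, 0.0, -1.0]]
force: [-0.4, -0.6, 0.3]
width: 0.0004
gripper_force: 0.0
```

Request:
move_arm(
  deltas=[-1, 0, 0, 0, 0, 0, -2, 0, 0, 0, 0, 0, -2, 0, 0, 0, 0, 0, -2, 0, 0, 0, 0, 0],
)

```text
t: 6.0
tool_pos: [0.5812, -0.085, 0.1257]
tool_rot: [[0.944, 0.329, 0.002], [0.329, -0.944, 0.0], [0.002, 0.0, -1.0]]
force: [5.3, 2.4, -3.5]
width: 0.0002
gripper_force: 2.7
```

Request:
move_arm(
  deltas=[-1, 0, 0, 0, 0, 0, -2, 0, 0, 0, 0, 0, -3, 0, 0, 0, 0, 0, -3, 0, 0, 0, 0, 0, -3, 0, 0, 0, 0, 0, -3, 0, 0, 0, 0, 0],
)

```text
t: 6.6
tool_pos: [0.581, -0.085, 0.1259]
tool_rot: [[0.944, 0.329, 0.008], [0.329, -0.944, 0.001], [0.008, 0.001, -1.0]]
force: [12.9, 2.9, -9.0]
width: 0.0005
gripper_force: 6.1
```

The lever is at its closed stop: the force rose to 13 N with no further travel, at lamp x = -22.6, where expected. Next I lift over to the near side.

Request:
move_arm(
  deltas=[4, 0, 0, 0, 0, 0, 8, 0, 0, 0, 0, 0, 8, 0, -10, 0, 0, 0, 8, 0, -25, 0, 0, 0, 8, 0, -35, 0, 0, 0, 8, 0, -40, 0, 0, 0, 0, 0, -40, 0, 0, 0, -12, 0, -40, 0, 0, 0, -25, 0, -40, 0, 0, 0, -33, 0, -40, 0, 0, 0, -38, 0, -40, 0, 0, 0, -38, 0, -40, 0, 0, 0, -38, 0, -32, 0, 0, 0, -38, 0, -20, 0, 0, 0, -38, 0, -8, 0, 0, 0, -38, 0, 0, 0, 0, 0, -38, 0, 0, 0, 0, 0, -38, 0, 0, 0, 0, 0],
)

```text
t: 8.4
tool_pos: [0.5413, -0.0987, 0.1251]
tool_rot: [[0.944, 0.329, -0.001], [0.329, -0.944, 0.0], [-0.001, -0.0, -1.0]]
force: [0.4, -0.5, -0.1]
width: 0.0005
gripper_force: 0.0
```

```bash
python3 - <<'E'
from h import *
s=get_image("side");save(s,"s2.png",(110,210,200,330),6)
o=env.get_obs();c,q=np.cos(np.radians(19.16)),np.sin(np.radians(19.16))
d=o["tool_pos"][:2]-np.array([.603,-.0794]);print("lamp x,y rel slot",c*d[0]+q*d[1],-q*d[0]+c*d[1],o["tool_pos"],o["force"],o["t"])
E
```

```text
lamp x,y rel slot -0.06436439080415741 0.001820390434993411 [ 0.54160356 -0.09880531  0.12557802] [-0.37995413  0.35956661  0.19814754] 8.45
```

View pics/s2.png

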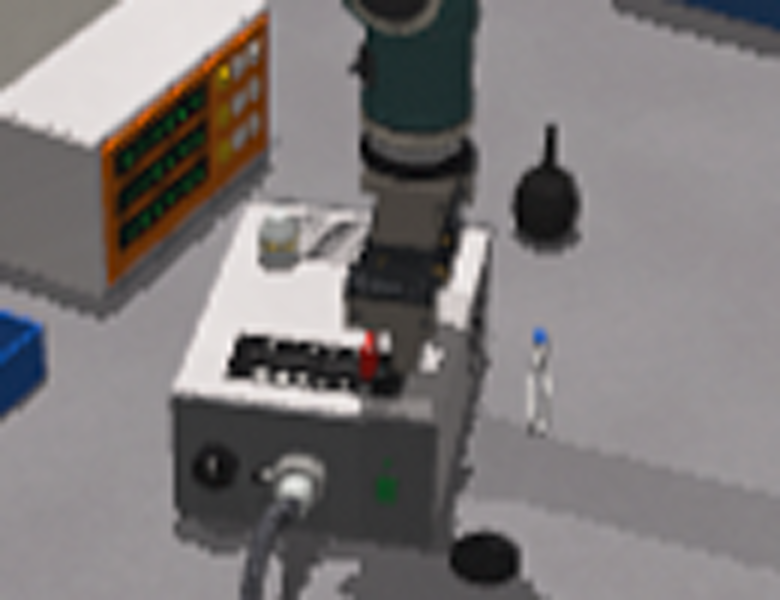

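The lever is now at the last tick near the closed end, at about (370,355), with the finger behind it on the near side. Now I push it open in small steps.

Request:
move_arm(
  deltas=[3, 0, 0, 0, 0, 0, 6, 0, 0, 0, 0, 0, 9, 0, 0, 0, 0, 0, 11, 0, 0, 0, 0, 0, 13, 0, 0, 0, 0, 0, 15, 0, 0, 0, 0, 0, 15, 0, 0, 0, 0, 0],
)

```text
t: 9.15
tool_pos: [0.5544, -0.0944, 0.1254]
tool_rot: [[0.945, 0.328, -0.003], [0.328, -0.945, -0.001], [-0.003, -0.0, -1.0]]
force: [-5.0, -1.2, 3.1]
width: 0.0003
gripper_force: 2.3
```

Request:
move_arm(
  deltas=[1, 0, 0, 0, 0, 0, 3, 0, 0, 0, 0, 0, 5, 0, 0, 0, 0, 0, 7, 0, 0, 0, 0, 0, 7, 0, 0, 0, 0, 0],
)

```text
t: 9.65
tool_pos: [0.5633, -0.0911, 0.1257]
tool_rot: [[0.944, 0.329, 0.002], [0.329, -0.944, 0.0], [0.002, 0.0, -1.0]]
force: [0.3, 0.2, -0.4]
width: 0.0006
gripper_force: 0.0
```

Request:
move_arm(
  deltas=[1, 0, 0, 0, 0, 0, 3, 0, 0, 0, 0, 0, 5, 0, 0, 0, 0, 0, 7, 0, 0, 0, 0, 0, 9, 0, 0, 0, 0, 0, 9, 0, 0, 0, 0, 0],
)

```text
t: 10.25
tool_pos: [0.5699, -0.089, 0.1254]
tool_rot: [[0.945, 0.328, -0.002], [0.328, -0.945, -0.0], [-0.002, -0.0, -1.0]]
force: [-3.2, -0.9, 2.4]
width: 0.0004
gripper_force: 1.7
```

Request:
move_arm(
  deltas=[1, 0, 0, 0, 0, 0, 3, 0, 0, 0, 0, 0, 5, 0, 0, 0, 0, 0, 6, 0, 0, 0, 0, 0, 6, 0, 0, 0, 0, 0],
)

```text
t: 10.75
tool_pos: [0.5772, -0.0863, 0.1257]
tool_rot: [[0.944, 0.329, 0.001], [0.329, -0.944, 0.0], [0.001, 0.0, -1.0]]
force: [-0.2, 0.1, 0.1]
width: 0.0003
gripper_force: 0.0
```

Two clicks are passed: the force fell to zero at about 10 and 26 mm of travel. Now the third.

Request:
move_arm(
  deltas=[2, 0, 0, 0, 0, 0, 4, 0, 0, 0, 0, 0, 6, 0, 0, 0, 0, 0, 8, 0, 0, 0, 0, 0, 8, 0, 0, 0, 0, 0],
)

```text
t: 11.25
tool_pos: [0.5828, -0.0845, 0.1254]
tool_rot: [[0.945, 0.328, -0.002], [0.328, -0.945, -0.001], [-0.003, -0.0, -1.0]]
force: [-3.9, -1.0, 3.4]
width: 0.0003
gripper_force: 2.2
```

Request:
move_arm(
  deltas=[1, 0, 0, 0, 0, 0, 2, 0, 0, 0, 0, 0, 3, 0, 0, 0, 0, 0, 4, 0, 0, 0, 0, 0, 5, 0, 0, 0, 0, 0, 5, 0, 0, 0, 0, 0, 5, 0, 0, 0, 0, 0],
)

```text
t: 11.95
tool_pos: [0.5892, -0.0821, 0.1258]
tool_rot: [[0.944, 0.329, 0.001], [0.329, -0.944, 0.0], [0.001, 0.0, -1.0]]
force: [0.3, -0.3, -0.5]
width: 0.0006
gripper_force: 0.0
```

The third release is felt, at 38.6 mm of travel with zero force. I'm backing off, lifting and checking.

Request:
move_arm(
  deltas=[-5, 0, 0, 0, 0, 0, -12, 0, 0, 0, 0, 0, -15, 0, -5, 0, 0, 0, -15, 0, -20, 0, 0, 0, -20, 0, -40, 0, 0, 0, -40, 0, -60, 0, 0, 0, -70, 0, -80, 0, 0, 0, -100, 0, -90, 0, 0, 0, -115, 0, -95, 0, 0, 0, -120, 0, -95, 0, 0, 0, -120, 0, -95, 0, 0, 0],
)

```text
t: 13.05
tool_pos: [0.4755, -0.1219, 0.2209]
tool_rot: [[0.945, 0.328, 0.001], [0.328, -0.945, -0.0], [0.001, 0.001, -1.0]]
force: [0.5, -0.2, -1.4]
width: 0.0006
gripper_force: 0.0
```

```bash
python3 - <<'E'
from h import *
s=get_image("side");t=get_image("top");save(s,"s3.png",(110,210,200,330),6)
v=np.array([.6276,-.1503]);c,q=np.cos(np.radians(19.16)),np.sin(np.radians(19.16));R=np.array([[c,-q],[q,c]])
for n,p in(("top",t),("side",s)):
    im=p["pixels"].astype(int);m=(im[...,0]>1.6*im[...,1])&(im[...,0]>1.6*im[...,2])&(im[...,0]>90)
    C=proj(p,np.r_[v+R@[0,.075],.13]).astype(int)
    a=np.argwhere(m);a=a[np.abs(a-C).max(1)<18]
    if len(a): X=at_z(p,a.mean(0),.132 if n=="side" else .14);print(n,len(a),(R.T@(X[:2]-v)).round(4),"expect .0075")
E
```

```text
top 29 [0.002  0.0762] expect .0075
side 12 [0.0041 0.0779] expect .0075
```

View pics/s3.png

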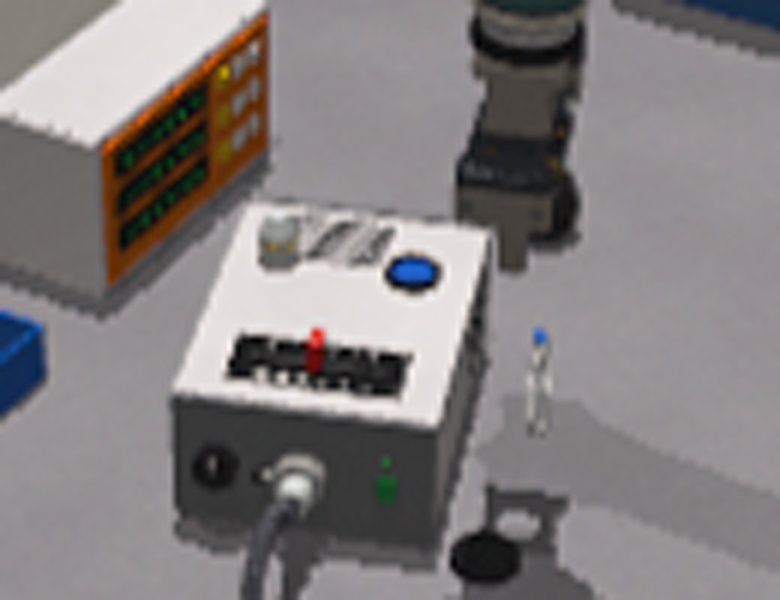

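The red lever is at (316,350) and everything else is undisturbed. Both cameras put it at about 40 mm, which is short of the 45 mm seat, so it may be balanced at the hump. I'll measure it relative to the earlier pictures.

```bash
python3 - <<'E'
from h import *
v=np.array([.6276,-.1503]);c,q=np.cos(np.radians(19.16)),np.sin(np.radians(19.16));R=np.array([[c,-q],[q,c]])
s=get_image("side");t=get_image("top")
def cen(im,C,r=18):
    a=im[...,::-1].astype(float);w=np.clip(a[...,0]-1.3*np.maximum(a[...,1],a[...,2]),0,None)
    y,x=np.mgrid[:w.shape[0],:w.shape[1]];w=w*((abs(y-C[0])<r)&(abs(x-C[1])<r*1.5))
    return np.array([(w*y).sum(),(w*x).sum()])/w.sum()
C=proj(s,np.r_[v+R@[0,.075],.13])
for n in "123":
    im=cv2.resize(cv2.imread(f"pics/s{n}.png"),(130,100),interpolation=cv2.INTER_AREA)
    print("side",n,cen(im,C-[110,200],15)+[110,200])
print("top start",cen(cv2.imread("pics/t0.png"),proj(t,np.r_[v+R@[0,.075],.13])))
print("top now",cen(t["pixels"][...,::-1],proj(t,np.r_[v+R@[0,.075],.13])))
for d in(0,.015,.03,.0375,.045,.06):
    X=np.r_[v+R@[-.0375+d,.075],.13];print(d,proj(s,X),proj(t,X+[0,0,.009]))
E
```

```text
side 1 [168.6397704  254.27125871]
side 2 [168.89378219 260.97126222]
side 3 [167.71354012 252.01037898]
top start [179.739287   289.81013684]
top now [177.09564385 288.67707037]
0 [168.59820426 261.65765208] [188.73393283 292.74724657]
0.015 [168.16655931 258.21605645] [184.24830732 291.24845153]
0.03 [167.73586346 254.78202813] [179.77518895 289.75383553]
0.0375 [167.52087047 253.06784392] [177.54330361 289.00808922]
0.045 [167.30611358 251.3555422 ] [175.31452548 288.26338113]
0.06 [166.87730655 247.93657383] [170.86626497 286.77707096]
```

It's balanced on the hump at about 39 mm. I'm going back along the same path and nudging about 4.5 mm further than before.

Request:
move_arm(
  deltas=[10, 0, 0, 0, 0, 0, 40, 0, 10, 0, 0, 0, 75, 0, 25, 0, 0, 0, 98, 0, 45, 0, 0, 0, 105, 0, 70, 0, 0, 0, 105, 0, 90, 0, 0, 0, 105, 0, 95, 0, 0, 0, 108, 0, 95, 0, 0, 0, 111, 0, 95, 0, 0, 0, 114, 0, 95, 0, 0, 0, 117, 0, 95, 0, 0, 0, 119, 0, 95, 0, 0, 0, 120.5, 0, 95, 0, 0, 0, 122, 0, 95, 0, 0, 0, 123, 0, 95, 0, 0, 0, 124, 0, 95, 0, 0, 0, 124.5, 0, 95, 0, 0, 0, 124.5, 0, 95, 0, 0, 0, 124.5, 0, 95, 0, 0, 0],
)

```text
t: 15.15
tool_pos: [0.5928, -0.0811, 0.1256]
tool_rot: [[0.945, 0.328, -0.0], [0.328, -0.945, -0.0], [-0.0, 0.0, -1.0]]
force: [-0.7, -0.5, -0.5]
width: 0.0001
gripper_force: 0.0
```

Request:
move_arm(
  deltas=[-5, 0, 0, 0, 0, 0, -12, 0, 0, 0, 0, 0, -15, 0, -5, 0, 0, 0, -15, 0, -20, 0, 0, 0, -20, 0, -40, 0, 0, 0, -40, 0, -60, 0, 0, 0, -70, 0, -80, 0, 0, 0, -100, 0, -90, 0, 0, 0, -115, 0, -95, 0, 0, 0, -120, 0, -95, 0, 0, 0, -120, 0, -95, 0, 0, 0],
)

```text
t: 16.25
tool_pos: [0.4797, -0.1204, 0.2209]
tool_rot: [[0.945, 0.328, 0.001], [0.328, -0.945, -0.0], [0.001, 0.001, -1.0]]
force: [-0.1, -0.2, -0.3]
width: 0.0008
gripper_force: 0.0
```

```bash
python3 - <<'E'
from h import *
v=np.array([.6276,-.1503]);c,q=np.cos(np.radians(19.16)),np.sin(np.radians(19.16));R=np.array([[c,-q],[q,c]])
def cen(a,C,r=18):
    a=a.astype(float);w=np.clip(a[...,0]-1.3*np.maximum(a[...,1],a[...,2]),0,None)
    y,x=np.mgrid[:w.shape[0],:w.shape[1]];w=w*((abs(y-C[0])<r)&(abs(x-C[1])<r*1.5))
    return np.array([(w*y).sum(),(w*x).sum()])/w.sum()
for n in("side","top"):
    p=get_image(n);print(n,cen(p["pixels"],proj(p,np.r_[v+R@[0,.075],.13])))
    if n=="side": save(p,"s4.png",(110,210,200,330),6)
print(env.get_obs()["t"])
E
```

```text
side [167.54529777 250.69648195]
top [175.47864402 288.10013503]
16.35
```

Both cameras now give about 45 mm, so the lever is seated in the third click. The fingers are clear.

```bash
python3 -c "
from plant import env
print(env.sign_off())"
```

```text
the job is handed in; nothing more can be done
None
```

The lever was pushed to its closed stop and then opened to the third click, where both cameras put it at about 45 mm; I saw nothing else disturbed, and the job is handed in (no verdict was returned).

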